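Seat a vial cap in the ratchet clamp

TASK

The sample vial lies in the bench clamp with its blue cap only started. Close the clamp's scissor handles until the cap is pressed fully home and the ratchet by itself keeps the clamp pressing on the vial with your hand off it (leave it so for a second or two), never pressing hard enough to crack the glass (about 22 N on the cap is too much). Then release the ratchet by pressing the orange thumb pad down so that the handles spring wide open, and lay the capped vial in the white tray, without disturbing the bottle, the beaker and the tip box.

Things in the scene. Friction and masses are not known exactly. Their poses are not given: they have to be found in the camera images.
- pivot (a point): Centre of the steel pivot of the bench clamp, a big steel hemostat lying level, 60 mm above the bench, on a grey 140 x 235 mm base plate. Its axes are the clamp's: handles run to -y (ends 170 mm off), jaws at +y. The -x handle is fixed (8 mm bar, centre at x = -10 mm, 56 mm above the bench), the +x handle moves. No part of the clamp is higher than 75 mm.
- cradle (a point): Point on the axis of the vial's cradle (two thin white V supports 33 mm apart, parallel to the clamp's x), midway between them, 60 mm above the bench. Between the supports the space beside the vial is free down to 35 mm above the bench.
- push_point (a point): Outer face (+x side) of the moving handle, an 8 mm round steel bar, 115 mm from the pivot, 60 mm above the bench: push here towards the fixed handle, or squeeze both handles (62 mm over both when open). The space outside the bar is free.
- comb (a point): Middle of the steel ratchet comb, 37 mm long, above the handles 95 mm from the pivot, 68 mm above the bench. Six teeth hold the handle at 0.15, 0.194, 0.238, 0.283, 0.327, 0.371 rad. Each is passed with a click and adds up to 2.5 N to the push. The first teeth usually click before the cap is home.
- thumb_pad (a point): Centre of the top face of the round orange thumb pad, 30 mm across, at the end of the moving handle, 157 mm from the pivot, 65 mm above the bench. Pressed straight down, 3 to 6 N (3 to 6 mm) slips the teeth; it yields up to 11 mm (10 N). Keep it down and lead it outwards until the handle has swung past the whole comb; let up sooner, it catches again.
- handle (a joint): Closing angle of the moving handle about the pivot, rad: 0 wide open (a weak spring opens it), at most 0.40. Closing turns it clockwise seen from above, its bar moving towards -x.
- plunger: Spring plunger on the moving jaw with a black rubber pad, 16 mm across (origin: pad's face). Closing presses it on the cap, along the vial, 2.5 N per mm. F newtons at push_point press the cap with 1.8 F - 8 to 1.8 F - 1 N; settling back on a tooth loses up to 7 N. First the vial slides to the anvil screw, then the cap slides on at about 6 N, then force climbs steeply.
- vial: Glass vial with blue cap, 22 mm across, glass 46 mm long, 30 to 55 g, lying level in the cradle, axis 60 mm above the bench. Origin on the axis in mid-glass; x runs along it: cap at -x (its face 39 mm off at first, 35 mm when home), bottom 23 mm off at +x. 0.5 to 9 mm behind the bottom is a steel anvil screw, set differently each time. Lift it out from above once the clamp is open.
- cap (a joint): How far the cap has been pressed on, m: 0 to 0.0007 at first, 0.004 fully home (hard stop).
- tray: White open tray with a blue floor, 120 x 170 x 24 mm, walls 4 mm, floor 4 mm thick, fixed on the bench; origin at the centre of its underside, longer side along its y.
- reagent_bottle: Bystander: amber bottle with black cap, 60 mm across, 110 mm high; origin at the centre of its underside. Not to be moved.
- beaker: Bystander: glass beaker, 70 mm across, 85 mm high; origin at the centre of its underside. Not to be moved.
- tip_box: Bystander: blue box, 80 x 120 x 55 mm; origin at the centre of its underside. Not to be moved.
There are look-alikes about, which are no part of the job. Of the things that look like the vial, the smaller one is meant.

How it is judged:
By the outcome, as a careful person would: the job done as asked, in the order asked, and still so for the second after the job is handed in, with the robot touching nothing.
It also fails if it takes over 72 s, if anything falls off the work surface, if the arm or the gripper's body presses on something with over 40 N, if the wrist force passes 120 N, or if a joint passes its speed limit or range.

ROBOT

A 7-joint arm with a two-finger parallel gripper is mounted at the origin on the work surface. World frame = base frame: x ahead of the robot, y to its left, z up, the work surface at z = 0. Lengths are in m, angles in degrees, forces in N, time in s.
With the tool pointing down it reaches from about 0.35 to 0.775 m from the base axis. Payload 3.1 kg.
Tool frame: the origin (TCP) lies on the centre line of the jaws, within the pads' length; the fingertips stand 17 mm ahead of it and the grasp point (between the pads) lies 2 mm behind it (robot.tip_reach is the distance from the TCP to the fingertips, in m); z points along the fingers, y is the line along which they close (so a half turn about z gives the same grasp; the last joint's range is limited). The gripper opens to 85 mm and grips with 20 to 120 N. Pads are 22 mm wide; open, the fingers measure 114 mm over their backs; the gripper's body (76 mm by 85 mm) begins 54 mm behind the grasp point. The pads swing forward as they close: fully open they stand 13 mm farther back than shut.
Start: joints at [-67.936, 17.813, 0.802, 86.603, -0.252, 75.585, -1.558], TCP at [0.228, 0.501, 0.248] pointing down, gripper open.
Joint ranges: [-154.91, 154.91], [-16.99, 109.72], [-72.82, 74.43], [7.12, 147.25], [-82.49, 262.49], [11.32, 116.49], [-174.64, 174.64]. Speed limits (degrees/s): [159.86, 159.86, 180, 180, 180, 180, 180].

INTERFACE

Orientations are given as [roll, pitch, yaw] about the fixed x, y, z axes, in that order (R = Rz(yaw) Ry(pitch) Rx(roll)).
In Python, from station import robot, fingers, vision, workorder, recognise gives the robot as it stands. Calls block until the motion is done:
- robot.move_to(position, orientation): joint-space move of the TCP to a pose.
- robot.line_to(position, orientation=None, velocity=0.15, f_stop=None): straight line of the TCP; orientation=None keeps the orientation; velocity is the mean speed in m/s. With f_stop (N) it stops when the force on the tool has changed by that much, and returns True; else False.
- robot.move_j(angles): joint-space move.
- fingers.gripper_to(opening, force=None): opening from 0.0 (shut) to 1.0 (fully open); force is the grip in N (None keeps the last); returns when the fingers have stopped.
- robot.pause(seconds).
- robot.inverse_kinematics(position, orientation): joint angles nearest the present ones, or None.
- vision.grab_frame(name): name is "scene" or "top" or "wrist"; returns the picture (384x512x3 uint8, red, green, blue); there is no depth.
- vision.calibration(name): a dict with "mtx" (3x3 intrinsics, pixels), "k1" (the pictures are not rectified: a ray, as slopes to the right and down, at radius r is drawn at 1 + k1 r^2 times it, then the intrinsics apply), "extrinsics" (4x4, takes a point from world to camera coordinates); the wrist camera has in their place "T_tool_cam" (4x4, takes a point from camera to tool coordinates, whose origin is the TCP and whose axes are the flange's). Camera axes: x right, y up, looking along -z (the intrinsics and any distortion apply to the point x, -y, -z); pixel columns grow to the right and rows downward; lengths in m; the calibration is good to about 2 mm. A picture is of the moment at which its call begins: read the wrist's pose just before it. calibration takes no time and is no camera call.
A pose or a line that the arm cannot do raises robot.PlanningError and nothing moves.
- workorder.close_job(): hands the job in; it is judged then, once.
Trained networks look in the newest picture that a camera, given by its name, has taken for a name from the list of things; names that differ only in an ending like _2 or _b are one class to them, and where a whole thing is asked for, a point or a joint stands for the part that bears it (a point fixed in the world has none). Each returns a list of dicts, best first, with "p" (0 to 1); they miss things now and then, are a little off and sometimes report something else, mostly with a low value. They report only what shows in the picture. A call takes as long as a camera call. They do not tell look-alikes from the thing itself.
- recognise(label, camera): "rect" ([centre column, centre row, width, height] in pixels, round what is visible of it).
Readings, each from a call of its own:
- robot.current_time_s(): time.
- robot.current_joint_positions(): joint angles.
- robot.current_dq(): joint speeds.
- robot.current_joint_torque(): joint torques, N m.
- robot.current_tool_pos(): TCP position.
- robot.current_eef_rot(): TCP orientation.
- robot.current_contact_force(): force on the tool from outside, world axes, zero at the start.
- robot.current_torque(): the same for the moment, N m.
- robot.current_finger_gap(): opening from 0.0 (shut) to 1.0 (fully open).
- robot.current_gripper_force(): force on a finger pad.
Only numpy, scipy, OpenCV 4.12 (cv2) and the standard library are available. Lean on these libraries where they do the work, as an engineer would, in place of code of your own. Each camera call takes 0.05 s, during which the arm holds its last target. There are 200 camera calls.

## Working session

There is one attempt and no reset: what is moved stays moved. The work goes in short steps, each a Python script; the robot and the scene stay as the last script left them, time stands still between calls to the robot, and variables do not carry over. Pictures are saved under pics/ and viewed, at most 10 in all, crops included, and the job is handed in when it is done.

```bash
ls; mkdir -p pics
cat > h.py <<'E'
import numpy as np, cv2
from station import robot, fingers, vision, workorder, recognise
from scipy.spatial.transform import Rotation as R
def campose(name):
    c=vision.calibration(name)
    if name=="wrist":
        T=np.eye(4);T[:3,:3]=R.from_euler('xyz',robot.current_eef_rot(),degrees=True).as_matrix();T[:3,3]=robot.current_tool_pos()
        return c,T@np.array(c["T_tool_cam"])
    return c,np.linalg.inv(np.array(c["extrinsics"]))
def pix2w(cp,u,v,z):
    c,T=cp; m=np.array(c["mtx"]); x=(u-m[0,2])/m[0,0]; y=(v-m[1,2])/m[1,1]
    rd=np.hypot(x,y); r=rd
    for _ in range(20): r=rd/(1+c["k1"]*r*r)
    s=r/rd if rd>0 else 1
    d=T[:3,:3]@np.array([x*s,-y*s,-1.]); o=T[:3,3]
    return o+d*(z-o[2])/d[2]
def w2pix(cp,p):
    c,T=cp; m=np.array(c["mtx"]); q=np.linalg.inv(T)@np.append(p,1); x=q[0]/-q[2]; y=-q[1]/-q[2]
    f=1+c["k1"]*(x*x+y*y); return m[0,0]*x*f+m[0,2], m[1,1]*y*f+m[1,2]
def shot(name,fn=None):
    cp=campose(name); im=vision.grab_frame(name)
    if fn: cv2.imwrite("pics/"+fn,im[:,:,::-1])
    return cp,im
E
python3 - <<'E'
from h import *
for n in ["scene","top"]:
    cp,im=shot(n,n+".png"); c=cp[0]; print(n,cp[1][:3,3].round(3))
    for l in ["pivot","cradle","push_point","comb","thumb_pad","plunger","vial","cap","tray","reagent_bottle","beaker","tip_box","handle"]:
        try: r=recognise(l,n)
        except Exception as e: print(l,e); continue
        print(l,[(np.round(d["rect"]).astype(int).tolist(),round(d["p"],2),pix2w(cp,*d["rect"][:2],0.06).round(3).tolist()) for d in r[:3]])
a=cv2.imread("pics/scene.png");b=cv2.imread("pics/top.png")
cv2.imwrite("pics/both.png",cv2.resize(np.vstack([a,b]),(400,600)))
print(robot.current_eef_rot(), vision.calibration("wrist")["T_tool_cam"])
E
```

```text
pics
scene [1.277 0.543 0.858]
pivot [([268, 194, 81, 65], 0.72, [0.6, -0.017, 0.06])]
cradle [([269, 191, 81, 59], 0.72, [0.589, -0.025, 0.06]), ([379, 245, 74, 61], 0.67, [0.569, 0.347, 0.06])]
push_point [([249, 182, 45, 2], 0.74, [0.596, -0.103, 0.06])]
comb []
thumb_pad [([252, 183, 45, 4], 0.42, [0.596, -0.092, 0.06])]
plunger []
vial [([326, 180, 20, 14], 0.72, [0.43, 0.086, 0.06])]
cap []
tray [([281, 257, 26, 40], 0.73, [0.771, 0.169, 0.06]), ([380, 245, 71, 56], 0.59, [0.566, 0.349, 0.06])]
reagent_bottle [([226, 231, 18, 39], 0.58, [0.798, -0.009, 0.06])]
beaker [([282, 256, 24, 40], 0.75, [0.766, 0.166, 0.06])]
tip_box [([235, 142, 32, 29], 0.96, [0.458, -0.295, 0.06])]
handle [([267, 182, 79, 17], 0.88, [0.557, -0.058, 0.06])]
top [ 0.504 -0.037  1.287]
pivot [([282, 196, 106, 71], 0.88, [0.549, -0.067, 0.06])]
cradle [([279, 196, 104, 75], 0.86, [0.55, -0.06, 0.06])]
push_point [([238, 200, 17, 25], 0.65, [0.538, 0.044, 0.06]), ([299, 179, 50, 33], 0.52, [0.593, -0.111, 0.06])]
comb []
thumb_pad [([299, 176, 51, 34], 0.88, [0.601, -0.111, 0.06])]
plunger [([244, 219, 9,
[... 157 characters left out ...]
6, 11], 0.48, [0.369, 0.016, 0.06]), ([278, 196, 99, 74], 0.34, [0.55, -0.058, 0.06])]
tray [([133, 209, 74, 62], 0.74, [0.513, 0.313, 0.06])]
reagent_bottle [([262, 103, 23, 31], 0.78, [0.788, -0.016, 0.06])]
beaker [([195, 116, 30, 29], 0.6, [0.754, 0.158, 0.06])]
tip_box [([388, 247, 61, 45], 0.82, [0.424, -0.337, 0.06])]
handle [([282, 196, 80, 69], 0.7, [0.549, -0.067, 0.06])]
[1.79999290e+02 1.73837925e-03 1.55553485e+02] [[ 4.15974601e-05  9.55046897e-01  2.96454756e-01  7.46255923e-02]
 [ 9.99999867e-01  1.12605341e-04 -5.03081274e-04  7.67596603e-04]
 [-5.13848599e-04  2.96454738e-01 -9.55046766e-01 -1.25602926e-01]
 [ 0.00000000e+00  0.00000000e+00  0.00000000e+00  1.00000000e+00]]
```

View pics/top.png

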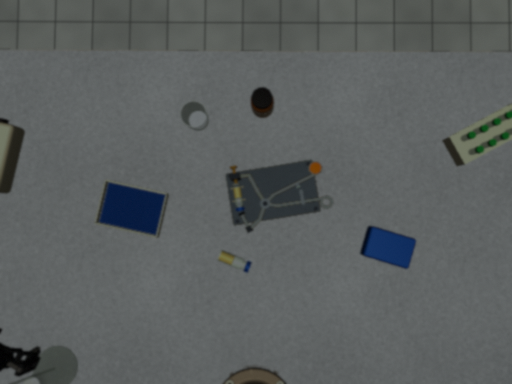

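View pics/scene.png

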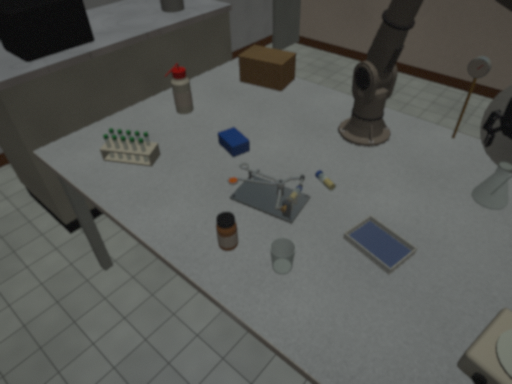

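The top view shows the clamp with its plate at about (275,195), pivot (265,203), orange thumb pad (315,168) and the vial in the cradle at (238,196), cap towards the robot. The tray is at (133,209).

There are two vial candidates: the one in the clamp at (238,196) and one lying on the bench at (234,262). The one in the clamp fits because it lies in the cradle and looks smaller. I'll confirm that from close by.

Run:
```python
from h import *
robot.move_to([0.55,-0.03,0.33],[180,0,84])
fingers.gripper_to(0.0,force=40)
cp,im=shot("wrist","w1.png"); print(vision.calibration("wrist")["mtx"],vision.calibration("wrist")["k1"],robot.current_time_s(),robot.current_contact_force(),robot.tip_reach)
for l in ["pivot","cradle","push_point","comb","thumb_pad","plunger","vial","cap"]:
    r=recognise(l,"wrist")
    print(l,[(np.round(d["rect"]).astype(int).tolist(),round(d["p"],2),pix2w(cp,*d["rect"][:2],0.06).round(3).tolist()) for d in r[:3]])
cv2.imwrite("pics/w1b.png",cv2.resize(im[:,:,::-1],(800,600),interpolation=cv2.INTER_CUBIC))
```

```text
[[295.58717745   0.         260.14125508]
 [  0.         295.58717745 189.39059634]
 [  0.           0.           1.        ]] -0.029870292266372746 4.4583 [ 0.82575589  0.90265001 -0.66992744] 0.017
pivot [([257, 156, 146, 177], 0.65, [0.548, -0.029, 0.06])]
cradle [([257, 154, 147, 174], 0.82, [0.547, -0.026, 0.06]), ([251, 98, 52, 23], 0.61, [0.548, 0.047, 0.06])]
push_point [([298, 204, 62, 79], 0.79, [0.598, -0.103, 0.06]), ([211, 115, 29, 28], 0.4, [0.494, 0.032, 0.06])]
comb [([270, 219, 25, 11], 0.43, [0.555, -0.122, 0.06])]
thumb_pad [([298, 206, 71, 79], 0.71, [0.597, -0.107, 0.06]), ([411, 9, 72, 17], 0.68, [0.75, 0.13, 0.06])]
plunger [([212, 116, 29, 28], 0.53, [0.495, 0.03, 0.06])]
vial [([251, 98, 53, 30], 0.93, [0.548, 0.047, 0.06]), ([138, 104, 33, 66], 0.62, [0.401, 0.055, 0.06])]
cap [([133, 130, 20, 11], 0.74, [0.388, 0.024, 0.06]), ([229, 106, 12, 18], 0.71, [0.518, 0.04, 0.06])]
```

View pics/w1b.png

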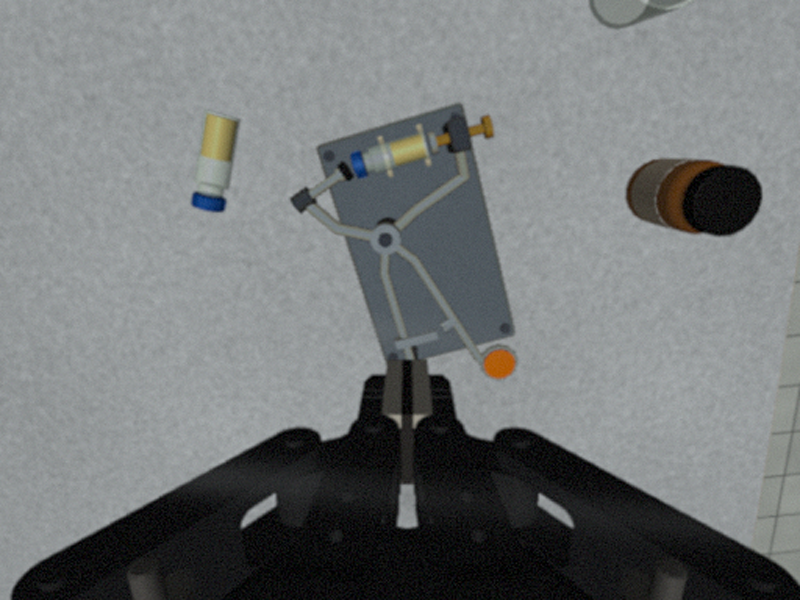

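The vial in the clamp is at (405,150) in the enlarged wrist view and lies in the cradle. The bigger one at (215,160) is on the bench and is the look-alike. Next I'll compute the clamp frame from the pivot (386,239), the pad (500,363) and the plate corners.

Run:
```python
from h import *
cp=campose("wrist"); s=512/800
def P(u,v,z): return pix2w(cp,u*s,v*s,z)
piv=P(386,239,.066); pad=P(500,363,.065); 
c=[P(319,148,.006),P(461,104,.006),P(513,332,.006)]
cap=P(354,164,.06);bot=P(438,142,.06); sa=P(385,156,.06); sb=P(425,145,.06)
for n,v in dict(piv=piv,pad=pad,c0=c[0],c1=c[1],c2=c[2],cap=cap,bot=bot,sa=sa,sb=sb).items(): print(n,v.round(4))
print("edge top yaw",np.degrees(np.arctan2(*(c[1]-c[0])[[1,0]])),np.linalg.norm(c[1]-c[0]),"side",np.degrees(np.arctan2(*(c[1]-c[2])[[1,0]]))-90,np.linalg.norm(c[1]-c[2]))
print("vial yaw",np.degrees(np.arctan2(*(bot-cap)[[1,0]])), "supports",np.degrees(np.arctan2(*(sb-sa)[[1,0]])),np.linalg.norm(sb-sa))
d=pad-piv; print("pad r",np.linalg.norm(d[:2]),"dir from -y",np.degrees(np.arctan2(d[0],-d[1])))
cv2.imwrite("pics/crop1.png",cv2.resize(cv2.imread("pics/w1.png")[55:250,190:340],None,fx=3,fy=3,interpolation=cv2.INTER_CUBIC))
```

```text
piv [ 0.5347 -0.0223  0.066 ]
pad [ 0.6262 -0.1488  0.065 ]
c0 [0.4789 0.0588 0.006 ]
c1 [0.613  0.0831 0.006 ]
c2 [ 0.6515 -0.144   0.006 ]
cap [0.5153 0.0416 0.06  ]
bot [0.5858 0.0516 0.06  ]
sa [0.5415 0.0452 0.06  ]
sb [0.575  0.0504 0.06  ]
edge top yaw 10.272348384740544 0.1363351955724518 side 9.611987593196574 0.2303327364870713
vial yaw 8.07930487204725 supports 8.773675081532065 0.033897433784649364
pad r 0.15618742123271373 dir from -y 35.897320003847966
```

View pics/crop1.png

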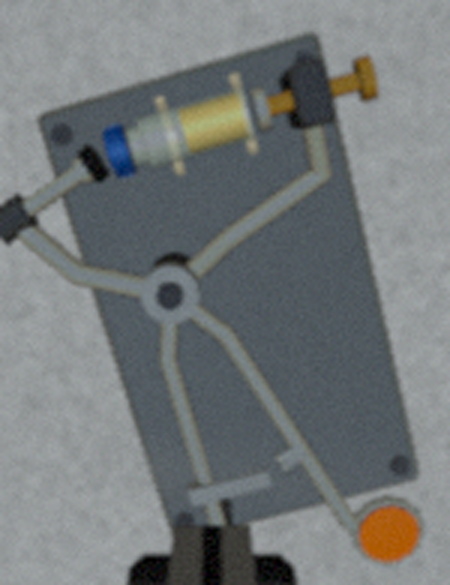

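Run:
```python
from h import *
cp=campose("wrist")
C=R.from_euler('z',9.7,degrees=True).as_matrix().T
piv=np.array([.5347,-.0223,0])
for n,u,v,z in [("piv",170,295,.066),("bar",240,350,.06),("bar",275,410,.06),("bar",330,495,.06),("fix",170,360,.056),("fix",190,430,.056),("fix",203,480,.056),("combL",190,497,.068),("combR",270,480,.068),("pawl",290,460,.066),("pad",390,533,.065),("capface",107,157,.06),("bottom",268,107,.06),("sA",168,135,.06),("sB",243,113,.06),("plpad",95,163,.06)]:
    p=pix2w(cp,190+u/3,55+v/3,z); q=C@(p-piv); print(n,(1000*q[:2]).round(1),p.round(4)[:2], round(1000*np.hypot(*q[:2])))
```

```text
piv [-0.7 -0.3] [ 0.5341 -0.0227] 1
bar [ 22.5 -34.4] [ 0.5626 -0.0524] 41
bar [ 30.7 -66.7] [ 0.5762 -0.0829] 73
bar [  45.5 -115.6] [ 0.5991 -0.1286] 124
fix [-10.2 -31.2] [ 0.5299 -0.0548] 33
fix [-10.8 -66.7] [ 0.5353 -0.0899] 68
fix [-11.8 -93.1] [ 0.5387 -0.116 ] 94
combL [-18.7 -95. ] [ 0.5323 -0.1191] 97
combR [ 19.9 -96.9] [ 0.5707 -0.1145] 99
pawl [ 31.4 -90.5] [ 0.5809 -0.1062] 96
pad [  68.8 -140.7] [ 0.6262 -0.1494] 157
capface [-10.4  63.7] [0.5138 0.0388] 65
bottom [61.7 64.8] [0.5846 0.052 ] 89
sA [17.5 65.3] [0.541 0.045] 68
sB [50.8 65.3] [0.5738 0.0506] 83
plpad [-16.1  62.7] [0.5083 0.0368] 65
```

```bash
cat >> h.py <<'E'
YAW=9.7; PIV=np.array([.5345,-.0224,0]); RC=R.from_euler('z',YAW,degrees=True).as_matrix()
def W(x,y,z): return PIV+RC@np.array([x,y,0])/1000+np.array([0,0,z])
def rot(p,th):  # rotate world point about pivot clockwise by th
    q=np.array(p)-PIV; return PIV+R.from_euler('z',-th).as_matrix()@q
A0=.29
def nrm(th): a=np.radians(YAW)+A0-th; return np.array([np.cos(a),np.sin(a),0])
def yaw(th): return np.degrees(A0-th)+YAW+90
def frc(k=3):
    s=[]
    for _ in range(k): s.append(robot.current_contact_force()); robot.pause(.02)
    return np.mean(s,axis=0)
E
python3 - <<'E'
from h import *
p=W(77.8,-105.5,.06)
o=[180,0,yaw(0)]
robot.move_to(p+[0,0,.1],o); robot.line_to(p,velocity=.15)
robot.pause(.2); f0=frc(5); print(f0,robot.current_time_s())
hit=robot.line_to(p-nrm(0)*.03,velocity=.03,f_stop=1.0)
f=frc(); q=np.array(robot.current_tool_pos()); print(hit,(f-f0).round(2),(f-f0)@nrm(0),"gap travelled",(p-q)@nrm(0), (RC.T@(q-PIV)*1000).round(1),robot.current_time_s())
np.save("c.npy",np.vstack([q,f0]))
cp,im=shot("wrist","w2.png"); cv2.imwrite("pics/w2b.png",cv2.resize(im[:,:,::-1],(800,600)))
E
```

```text
[-0.06435777  0.06034172  0.24359858] 6.7917
True [ 0.79 -0.35 -0.09] 0.5506926152128628 gap travelled 0.018834319313069486 [  59.7 -110.8   59.4] 7.5
```

View pics/w2b.png

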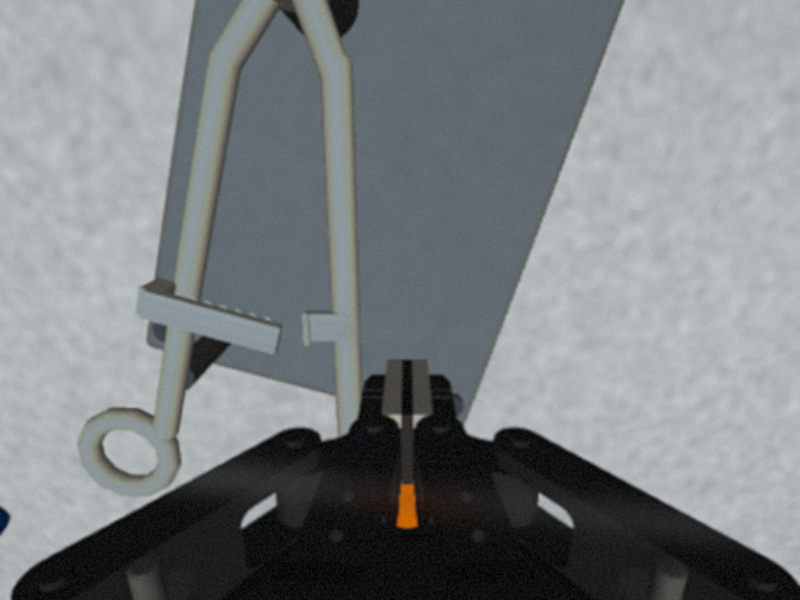

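The left finger is touching the outside of the moving handle, clear of the comb and the pad. Next I'll close along the arc, watching the force.

```bash
cat > close.py <<'E'
from h import *
p0,f0=np.load("c.npy"); p0[2]=.06
def fn(th,k=2): return float((frc(k)-f0)@nrm(th))*123/115
log=[];th=0;pk=0
for th in np.r_[np.arange(.04,.13,.04),np.arange(.13,.385,.006)]:
    robot.line_to(rot(p0,th),[180,0,yaw(th)],velocity=.04)
    F=fn(th); log.append((round(th,3),round(F,2)))
    if F>9.8: break
robot.pause(.15); print(log,"settled",fn(th,4),"t",robot.current_time_s())
np.save("th.npy",th)
E
python3 close.py
```

```text
[(np.float64(0.04), 0.98), (np.float64(0.08), 1.67), (np.float64(0.12), 3.07), (np.float64(0.13), 4.12), (np.float64(0.136), 2.87), (np.float64(0.142), 4.07), (np.float64(0.148), 4.74), (np.float64(0.154), 5.5), (np.float64(0.16), 5.59), (np.float64(0.166), 6.09), (np.float64(0.172), 5.59), (np.float64(0.178), 4.24), (np.float64(0.184), 4.29), (np.float64(0.19), 5.75), (np.float64(0.196), 5.94), (np.float64(0.202), 6.26), (np.float64(0.208), 5.86), (np.float64(0.214), 6.55), (np.float64(0.22), 6.22), (np.float64(0.226), 5.16), (np.float64(0.232), 6.08), (np.float64(0.238), 6.8), (np.float64(0.244), 7.59), (np.float64(0.25), 8.13), (np.float64(0.256), 8.65), (np.float64(0.262), 9.08), (np.float64(0.268), 10.19)] settled 9.82126285619009 t 15.5
```

Run:
```python
from h import *
p0,f0=np.load("c.npy"); p0[2]=.06; t0=float(np.load("th.npy"))
def fn(th,k=2): return float((frc(k)-f0)@nrm(th))*123/115
log=[];mx=fn(t0)
for th in np.arange(t0+.003,.3,.003):
    robot.line_to(rot(p0,th),[180,0,yaw(th)],velocity=.03)
    F=fn(th); log.append((round(float(th),3),round(F,2))); mx=max(mx,F)
    if F>11.0 or F<mx-.9: break
print(log)
cp,im=shot("wrist","w3.png"); cv2.imwrite("pics/w3b.png",cv2.resize(im[:230,100:400,::-1],None,fx=2.6,fy=2.6,interpolation=cv2.INTER_CUBIC))
np.save("th.npy",th); print(robot.current_time_s())
```

```text
[(0.271, 9.82), (0.274, 10.72), (0.277, 10.37), (0.28, 11.2)]
16.7167
```

View pics/w3b.png

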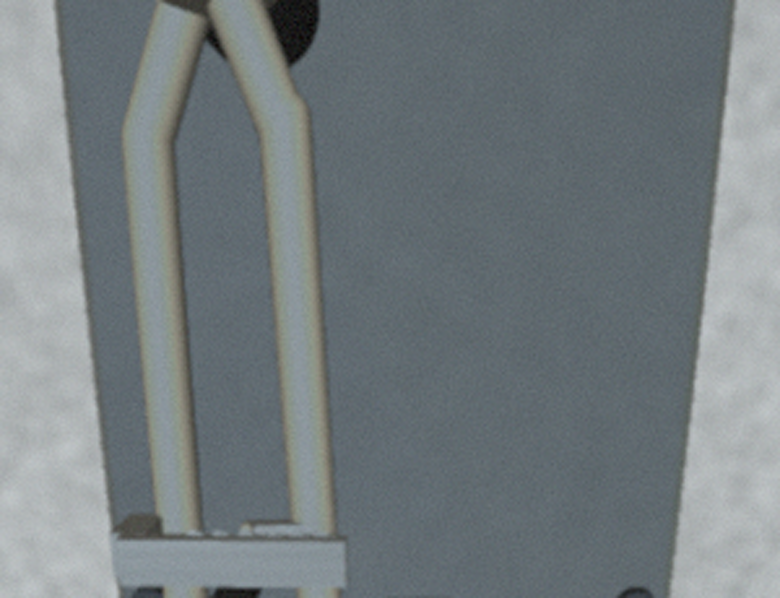

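Run:
```python
from h import *
p0,f0=np.load("c.npy"); p0[2]=.06; th=float(np.load("th.npy"))
log=[]
for d in [.003,.006,.009,.012,.016,.02,.025]:
    robot.line_to(rot(p0,th-d),[180,0,yaw(th-d)],velocity=.04); log.append((d,round(float((frc(2)-f0)@nrm(th))*123/115,2)))
    if log[-1][1]<.4: break
print(log)
q=np.array(robot.current_tool_pos())
robot.line_to(q+nrm(th)*.025,velocity=.1)
q=np.array(robot.current_tool_pos()); robot.line_to(q+[0,0,.13],velocity=.25)
robot.move_to([0.54,-0.02,0.25],[180,0,84])
cp,im=shot("wrist","w4.png"); cv2.imwrite("pics/w4b.png",cv2.resize(im[:300,:,::-1],None,fx=1.5625,fy=1.5625,interpolation=cv2.INTER_CUBIC))
r=recognise("thumb_pad","wrist");print([(np.round(d["rect"],1).tolist(),round(d["p"],2)) for d in r])
print(robot.current_time_s())
```

```text
[(0.003, 10.43), (0.006, 10.34), (0.009, 9.44), (0.012, 8.51), (0.016, 8.65), (0.02, 7.87), (0.025, 7.57)]
[([296.1, 238.3, 50.3, 91.4], 0.66)]
20.525
```

View pics/w4b.png

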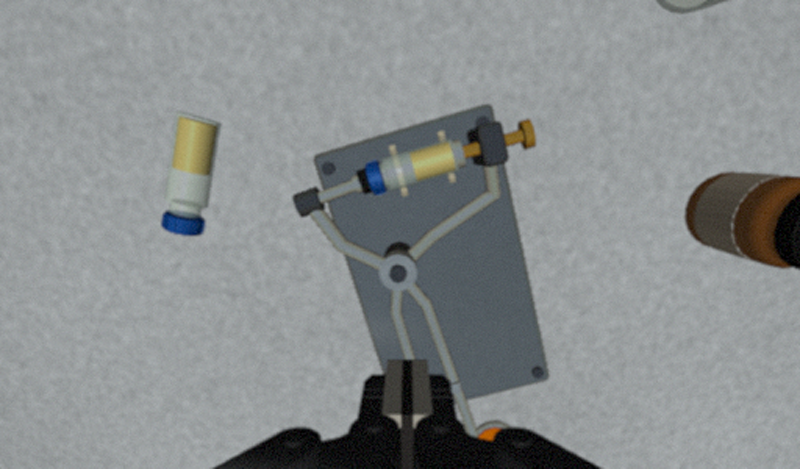

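Run:
```python
from h import *
C=campose("wrist"); s=512/800
def ang(cp,u,v,z=.062): 
    q=RC.T@(pix2w(cp,u*s,v*s,z)-PIV); return q[:2]*1000, np.arctan2(q[1],q[0])
print(ang(C,398,273,.066)); a=ang(C,309,202); print(a,ang(C,430,310),ang(C,465,405))
for n,u,v in [("capface",366,183),("bottom",464,153),("sA",400,168),("sB",447,158)]: print(n,ang(C,u,v,.06)[0])
import h
# w1 camera pose
c=C[0];T=np.eye(4);T[:3,:3]=R.from_euler('xyz',[180,0,84],degrees=True).as_matrix();T[:3,3]=[.55,-.03,.33]
C1=(c,T@np.array(c["T_tool_cam"])); b=ang(C1,303,200); print(b,"theta",b[1]-a[1])
```

```text
(array([-0.4462197 , -1.79747411]), np.float64(-1.8141255496897495))
(array([-44.40717086,  60.39131264]), np.float64(2.2048383268926237)) (array([ 13.62756272, -35.18938003]), np.float64(-1.2013176725931978)) (array([  19.61537569, -116.8373682 ]), np.float64(-1.4044613621647124))
capface [-4.32019952 61.70313993]
bottom [62.77930825 62.58315245]
sA [20.03433624 64.80227894]
sB [51.33209216 62.54078482]
(array([-57.97656872,  50.16996692]), np.float64(2.428254909113557)) theta 0.22341658222093308
```

The clamp is holding by itself. The handle sits at about 0.22 rad, the rubber pad rests on the cap, and the plunger spring is compressed by about 4 mm. The cap face to bottom is about 5 mm shorter than before. After a short extra dwell I'll press the thumb pad.

Run:
```python
from h import *
T0=.22
pad0=W(68.8*1.015,-140.7*1.015,0)
cp=campose("wrist"); print("pred px(800)",np.array(w2pix(cp,rot(W(68.8,-140.7,.065),T0)))*1.5625)
def go(th,ztip,v,**k): return robot.line_to(rot(pad0,th)*[1,1,0]+[0,0,ztip+.017],[180,0,yaw(th)],velocity=v,**k)
robot.move_to(rot(pad0,T0)*[1,1,0]+[0,0,.15],[180,0,yaw(T0)])
go(T0,.075,.15); robot.pause(.3); f0=frc(4)
hit=go(T0,.057,.03,f_stop=1.5); z=robot.current_tool_pos()[2]-.017; print("contact",hit,z,robot.current_time_s())
zp=min(z,.0655)-.0075
go(T0,zp,.03); print("F",(frc()-f0).round(2))
log=[]
for th in np.arange(T0-.025,-.011,-.025):
    go(th,zp,.05); log.append((round(float(th),3),(frc(1)-f0).round(1).tolist()))
print(log)
go(th,.12,.15)
robot.move_to([0.54,-0.02,0.25],[180,0,84])
shot("top","t2.png"); cp,im=shot("wrist","w5.png"); cv2.imwrite("pics/w5b.png",cv2.resize(im[:300,:,::-1],None,fx=1.5625,fy=1.5625,interpolation=cv2.INTER_CUBIC))
for l in ["vial","tray"]:
  for c in ["top","wrist"]:
    cc=campose(c); r=recognise(l,c);print(l,c,[(np.round(d["rect"],1).tolist(),round(d["p"],2),pix2w(cc,*d["rect"][:2],.06 if l=="vial" else .02).round(4).tolist()) for d in r])
print(robot.current_time_s())
```

```text
pred px(800) [497.06218084 440.34481316]
contact True 0.06333229239568315 22.6333
F [0.89 2.51 7.35]
[(0.195, [1.0, 2.3, 8.7]), (0.17, [-0.6, 2.0, 6.8]), (0.145, [-0.7, 2.1, 7.2]), (0.12, [-0.4, 2.1, 7.8]), (0.095, [-0.5, 2.5, 7.5]), (0.07, [-0.2, 2.4, 8.2]), (0.045, [-0.8, 2.6, 6.4]), (0.02, [-2.1, 2.2, 8.0]), (-0.005, [-3.5, -0.4, 7.8])]
vial top [([307.6, 188.3, 48.1, 55.3], 0.53, [0.5696, -0.1326, 0.06])]
vial wrist [([263.9, 105.7, 59.6, 32.3], 0.77, [0.5519, 0.0461, 0.06]), ([120.9, 112.1, 42.8, 81.4], 0.57, [0.4036, 0.0561, 0.06])]
tray top [([308.2, 174.0, 25.3, 25.2], 0.43, [0.6095, -0.1372, 0.02])]
tray wrist []
27.1667
```

View pics/w5b.png

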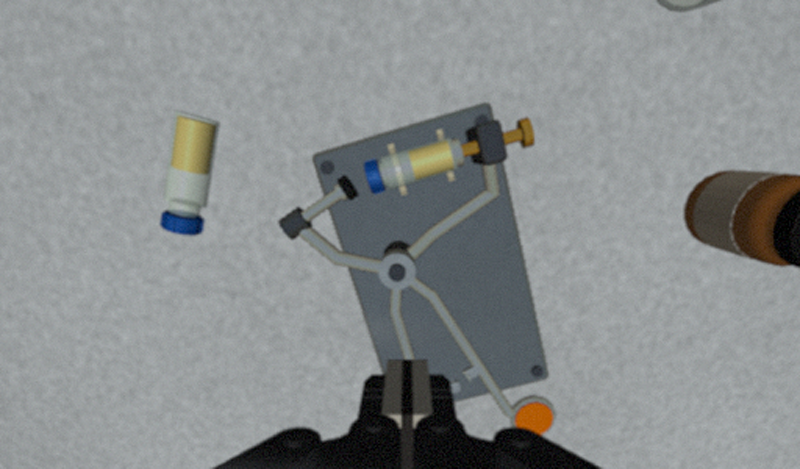

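The handle has sprung wide open, the plunger is clear of the cap and the vial is still in the cradle. Now I'll take the vial.

Run:
```python
from h import *
cp=campose("wrist"); s=.64
for u,v in [(398,169),(446,155)]: print((RC.T@(pix2w(cp,u*s,v*s,.06)-PIV)*1000).round(1))
ct=campose("top"); t=np.mean([pix2w(ct,u,v,.024) for u,v in [(108,183),(167,195),(158,235),(98,222)]],axis=0); print("tray",t)
g=W(34.5,64.8,.066); o=[180,0,YAW]; print("grasp",g)
print(robot.inverse_kinematics(g,o), robot.inverse_kinematics([t[0],t[1],.04],o))
fingers.gripper_to(.42)
robot.move_to(g+[0,0,.08],o); shot("wrist","w6.png")
cp,im=shot("wrist"); cv2.imwrite("pics/w6b.png",cv2.resize(im[:,:,::-1],(800,600)))
f0=frc(); print("stop",robot.line_to(g,velocity=.06,f_stop=5),frc()-f0)
fingers.gripper_to(0,force=20); print("gap",robot.current_finger_gap(),robot.current_gripper_force(),robot.current_time_s())
```

```text
[19.3 65.1 60. ]
[52.  65.1 60. ]
tray [0.51387296 0.32399881 0.024     ]
grasp [0.55758866 0.04728647 0.066     ]
[-45.82476372  40.69624433  58.54494547 100.07949327 -38.99843544
  62.1149909  -54.28013528] [-68.03962109  46.15524255  54.39877108  93.02643411 -41.21197953
  62.88113688 -82.5223287 ]
stop False [ 0.28037332  0.096098   -0.08929594]
gap 0.24735406391293588 21.185071170330048 30.65
```

View pics/w6b.png

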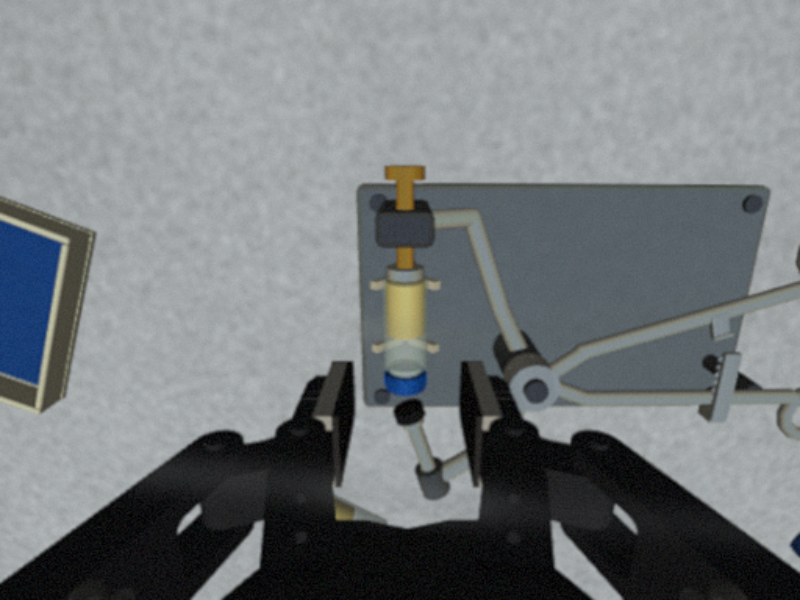

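Run:
```python
from h import *
g=np.array(robot.current_tool_pos()); o=[180,0,YAW]; t=np.array([.514,.324,0])
robot.line_to(g+[0,0,.10],velocity=.1); print("gap",robot.current_finger_gap())
robot.move_to(t+[0,0,.16],o); robot.line_to(t+[0,0,.06],velocity=.15); robot.pause(.2)
cp,im=shot("wrist","w7.png")
print("stop",robot.line_to(t+[0,0,.0215],velocity=.03,f_stop=2.5),robot.current_tool_pos(),robot.current_finger_gap())
fingers.gripper_to(.42); robot.pause(.3)
q=np.array(robot.current_tool_pos()); robot.line_to(q+[0,0,.16],velocity=.12)
cp,im=shot("wrist","w8.png"); cv2.imwrite("pics/w8b.png",cv2.resize(im[:,:,::-1],(800,600)))
print(robot.current_time_s())
```

```text
gap 0.2416437817934802
stop False [0.51418681 0.32406419 0.02168615] 0.24709612721025956
37.5083
```

View pics/w8b.png

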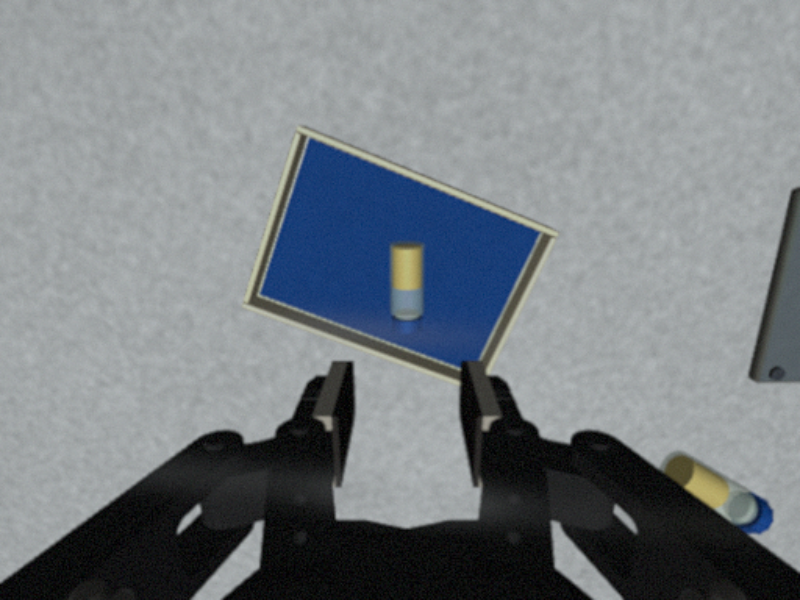

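The capped vial lies on the tray floor at about (407,280), and the gripper is clear. I'll hand in.

Run:
```python
from h import *
robot.pause(.5); print(workorder.close_job())
```

```text
the job is handed in; nothing more can be done
None
```

The job is handed in: cap pressed home with an estimated 12–19 N on it at most, ratchet held with the hand off, clamp sprung wide open by the thumb pad, and the capped vial laid in the white tray, at about 38 s; the verdict was not shown to me.

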